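# Send a glass piece under the inspection lamp

### The arm

A 6-joint arm with a two-finger parallel gripper is mounted at the origin on the work surface. World frame = base frame: x ahead of the robot, y to its left, z up, the work surface at z = 0. Lengths are in m, angles in degrees, forces in N, time in s.
With the tool pointing down it reaches from about 0.25 to 0.775 m from the base axis. Payload 4 kg.
Tool frame: the origin (TCP) lies midway between the tips of the shut fingers; the grasp point (between the pads) lies 19 mm behind it; z points along the fingers, y is the line along which they close (so a half turn about z gives the same grasp; the last joint's range is limited). The gripper opens to 85 mm and grips with 20 to 120 N. Pads are 22 mm wide; open, the fingers measure 114 mm over their backs; the gripper's body (76 mm by 85 mm) begins 54 mm behind the grasp point. The pads swing forward as they close: fully open they stand 13 mm farther back than shut.
Start: joints at [-71.855, 4.996, 78.535, -0, 96.463, -5.907], TCP at [0.224, -0.502, 0.231] pointing down, gripper open.
Joint ranges: [-177.83, 177.83], [-43.37, 116.18], [15.69, 146.23], [-61.86, 241.86], [9.47, 152.12], [-147.06, 147.06]. Speed limits (degrees/s): [159.86, 159.86, 180, 180, 180, 180].

### API

Orientations are given as [roll, pitch, yaw] about the fixed x, y, z axes, in that order (R = Rz(yaw) Ry(pitch) Rx(roll)).
In Python, from station import telemetry, vision, job_done, spotter gives the robot as it stands. The module is installed in compiled form; this text tells all that it offers.
- The arm moves only by the shell command python3 -m creep 'ROWS' [FORCE]. ROWS is JSON, a list of rows, each a list of 3 entries, a list of its own where there are three numbers: the opening, from -1 (shut) to 1 (fully open), then the shift along the world's x, y, z in cm, then the turn about the world's z in degrees. A call has exactly 8 rows; each row shifts and turns the commanded pose from where the row before left it; what a row does not reach is not made up. A row lasts 1/8 s, in which the tool goes at most 62.5 mm and 10.7 degrees, less where a joint would pass 70% of its speed; a pose out of reach is approached as far as the arm can. A call is refused whole if a number of a shift passes 6.25 or a number of a turn 10.7, either way. A call with a gripper value outside its range is refused whole. The fingers move at their own pace and stop on an object; FORCE is the grip in N (left out, the last holds). Time passes only in rows, so rows that do not move let the fingers close, or fill a call up. It gives the time, the measured TCP pose, the force, the opening and the grip force at its end, in the units of the state.
- telemetry.state(): the state, without advancing time (a new reading comes with each control period).
- vision.grab_frame(name): name is "side" or "top" or "wrist"; returns (picture, depth): 400x640x3 uint8, blue, green, red; 400x640 float32, m along the optical axis (not along the pixel's ray), 0 where there is no reading.
- vision.get_calibration(name): a dict with "mtx" (3x3 intrinsics, pixels), "R" (3x3) and "t" (3): a world point X has camera coordinates R X + t. Camera axes: x right, y down, z forward; pixel columns grow to the right and rows downward; lengths in m; the calibration is good to about 2 mm. A picture is of the moment at which its call begins: read the wrist's pose just before it. get_calibration takes no time and is no camera call; for the wrist camera it gives the pose at the moment of the call.
- job_done(): hands the job in; it is judged then, once.
Trained networks look in the newest picture that a camera, given by its name, has taken for a name from the list of things; names that differ only in an ending like _2 or _b are one class to them, and where a whole thing is asked for, a point or a joint stands for the part that bears it (a point fixed in the world has none). Each returns a list of dicts, best first, with "p" (0 to 1); they miss things now and then, are a little off and sometimes report something else, mostly with a low value. They report only what shows in the picture. A call takes as long as a camera call. They do not tell look-alikes from the thing itself.
- spotter.search_frame(camera, thing): "position" ([x, y, z] in m, in the coordinates of the camera as it stood for that picture, good to about 4 mm: the middle of the surface that is visible of it).
- spotter.silhouettes(camera, thing): "mask" (400x640 bool, what is visible of it).
- spotter.tip_of(camera, thing): "position" ([x, y, z] in m, in the coordinates of the camera as it stood for that picture, good to about 4 mm: a listed point, or the origin of a listed thing).
The state is a dict: "time_s": time; "qpos": joint angles; "qvel": joint speeds; "tau": joint torques, N m; "tcp_pos": TCP position; "orientation": TCP orientation; "force": force on the tool from outside, world axes, zero at the start; "moment": the same for the moment, N m; "finger_gap": finger opening in m; "finger_force": force on a finger pad.
Only numpy, scipy, OpenCV 4.12 (cv2) and the standard library are available. Lean on these libraries where they do the work, as an engineer would, in place of code of your own. Each camera call takes 0.05 s, during which the arm holds its last target. There are 200 camera calls.

### The job

Lift the blue roll of tape up off the handle of the plywood sliding board and lay it flat in the low wooden tray. Then push the board, with the glass piece standing on its cork pad, along its lane and under the lamp canopy until its front end meets the orange end stop. Do not touch or upset the glass, do not lift the board out of its lane, and leave the two other glass pieces on the bench where they are.

Things in the scene. Friction and masses are not known exactly. Their poses are not given: they have to be found in the camera images.
- lane: Fixed inspection lane. Origin on the bench under its centre line; y axis = push direction (to the canopy), x across, z up. Grey base plate 150 wide (x), 6 thick, y=-230 to +200. Two aluminium guide rails on it, 116 apart inside, tops 20 above the bench. Its canopy stands on four posts outside the rails (x=+-82, y=+115 and +190).
- stop (a point): Middle of the near face of the orange end stop across the lane, at y=+170 in the lane's frame, 21 above the bench (stop 140 wide, top 36 above the bench).
- brow (a point): Middle of the lower front edge of the grey lamp canopy over the lane, at y=+42 in the lane's frame, 90 above the bench. The canopy is 190 wide: first a thin brow, 7 thick, 70 deep along the lane, then the lamp housing, up to 153 above the bench, 93 deep.
- board: Loose plywood sliding board between the rails, 110 wide (x), 210 long (y), 16 thick, about 0.55 kg, underside 6 above the bench. Origin: centre of its underside; axes as the lane's; front end y=+105, tail end y=-105. Fully home against the stop its origin is at y=+65 in the lane's frame. A dark wooden handle stands at y=-40 (see handle), a cork disc lies at y=+60.
- handle (a point): Tip of the board's handle, on its axis, 102 above the board's underside. The wooden part, 40 in diameter (32 at the waist), rises 54 from the board to a flat shoulder; from the shoulder a steel spindle 18 in diameter rises 32 to this tip.
- pad (a point): Centre of the upper face of the cork disc on the board, 84 in diameter, 2 thick.
- tape: Blue roll of tape on a cardboard core, 64 outside diameter, 26 hole, 24 tall, 60 g. Origin: centre of its underside; z along its axis. It starts on the board's spindle, resting on the shoulder, and would strike the canopy's brow before the board is home.
- tray: Fixed low wooden tray, 150 x 150 outside, 22 high, walls and floor 6 thick, empty, to the left or the right of the lane. Origin: centre of its underside on the bench.
- glass: Loose clear and green glass piece of rounded pebbles, about 76 across, 56 tall, about 0.28 kg, standing on the cork disc. Origin: centre of its flat underside (52 in diameter); z up.
- glass_b: Another glass pebble piece on the bench beyond the lane, about 88 across, 65 tall; leave alone. Origin: centre of its underside.
- glass_c: Another glass pebble piece on the bench beyond the lane, about 68 across, 51 tall; leave alone. Origin: centre of its underside.
- tub: Fixed grey plastic tub of glass scraps, 150 x 150, 60 high, on the other side of the lane from the tray; not used. Origin: centre of its underside.
Things that resemble listed ones, but are neither listed nor needed, are in the scene too. Several things have the shape of the tape; the one meant has the colours described above.

How it is judged (in metres and radians):
On the way, in this order (a step that is already met when the one before it is completed fails the run):
1. the tape roll lies flat in the wooden tray, released (horizontal distance between tape and tray below 0.055 m and z of tape in the frame of tray below 0.012 m and angle between tape's own z axis and vertical below 0.12 rad and linear speed of tape below 0.03 m/s and contact force between the fingers and tape below 0.1 N), for 0.2 s.
2. the board has been pushed home against the end stop under the canopy (y of board in the frame of lane above 0.059 m and z of board in the frame of lane below 0.012 m and linear speed of board below 0.02 m/s), for 0.2 s.
At the end, for the whole second after the job is handed in: The tape roll lies flat on the tray's floor (its centre within 55 mm of the tray's centre), released and at rest; the board lies in its lane within 6 mm of the end stop; the glass stands upright on the cork disc, within 20 mm of its centre, at rest (all of step 1 and all of step 2 and horizontal distance between glass and pad below 0.02 m and angle between glass's own z axis and vertical below 0.12 rad and linear speed of glass below 0.02 m/s); the robot touches nothing.
It fails at once if the robot touched the glass piece on the board (contact force between any of the fingers, the arm and glass above 0.3 N).
It fails at once if the glass piece toppled (angle between glass's own z axis and vertical above 0.5 rad).
It fails at once if the board was lifted out of its lane (z of board in the frame of lane above 0.026 m).
It fails at once if another glass piece was moved more than 25 mm (distance of any of glass_b, glass_c from where it was at the start of the episode above 0.025 m).
It also fails if it takes over 64 s, if anything falls off the work surface, if the arm or the gripper's body presses on something with over 40 N, if the wrist force passes 120 N, or if a joint passes its speed limit or range.

## Working session

There is one attempt and no reset: what is moved stays moved. The work goes in short steps, Python scripts to look and compute and a shell command to move; the robot and the scene stay as the last step left them, time stands still between calls to the robot, and variables do not carry over. Pictures are saved under pics/ and viewed, at most 10 in all, crops included, and the job is handed in when it is done.

```bash
mkdir -p pics; cat > h.py <<'E'
import numpy as np, cv2
from station import telemetry, vision, spotter
def w(cam,p,c=None):
    c=c or vision.get_calibration(cam); return np.array(c["R"]).T@(np.array(p)-np.array(c["t"]))
def px(cam,X,c=None):
    c=c or vision.get_calibration(cam); v=np.array(c["mtx"])@(np.array(c["R"])@np.array(X)+np.array(c["t"])); return (v[:2]/v[2]).round().astype(int)
E
python3 - <<'E'
from h import *
ims=[]
for cam in("top","side"):
    im,d=vision.grab_frame(cam); cv2.imwrite(f"pics/{cam}0.png",im); np.save(f"{cam}0.npy",d)
    c=vision.get_calibration(cam)
    for f,names in((spotter.tip_of,["stop","brow","handle","pad","tape","tray","lane","board","glass","tub"]),):
        for n in names:
            for r in f(cam,n)[:4]:
                X=w(cam,r["position"],c); print(cam,n,round(r["p"],2),X.round(3),px(cam,X,c))
print(telemetry.state())
E
```

```text
top stop 0.41 [ 0.473 -0.113  0.005] [355 223]
top brow 0.69 [0.47  0.021 0.09 ] [313 222]
top brow 0.55 [ 0.472 -0.111  0.003] [354 223]
top handle 0.9 [ 0.471 -0.152  0.111] [371 221]
top pad 0.73 [ 0.467 -0.054  0.023] [337 224]
top pad 0.39 [ 0.47  -0.112  0.005] [355 224]
top tape 0.77 [ 0.467 -0.152  0.076] [370 223]
top tape 0.56 [ 0.318 -0.242  0.002] [396 271]
top tape 0.52 [ 0.62  -0.135  0.002] [360 178]
top tape 0.5 [ 0.325 -0.141 -0.003] [364 269]
top tray 0.92 [0.533 0.403 0.001] [197 207]
top tray 0.35 [ 0.468 -0.022 -0.   ] [327 225]
top lane 0.88 [ 0.467 -0.025 -0.002] [328 225]
top board 0.77 [ 0.47  -0.112  0.006] [355 224]
top glass 0.84 [ 0.474 -0.051  0.022] [336 222]
top glass 0.79 [0.733 0.066 0.002] [300 146]
top glass 0.78 [ 0.731 -0.107  0.002] [351 146]
top glass 0.54 [ 0.534 -0.407  0.   ] [444 203]
side stop 0.85 [0.468 0.148 0.021] [299 256]
side brow 0.93 [0.473 0.019 0.093] [337 207]
side handle 0.74 [ 0.474 -0.16   0.11 ] [384 175]
side pad 0.71 [ 0.468 -0.047  0.028] [356 220]
side tape 0.89 [ 0.623 -0.133  0.   ] [333 197]
side tape 0.83 [ 0.47  -0
[... 374 characters left out ...]
.536 -0.406 -0.001] [416 175]
{'time_s': 1.1, 'qpos': array([-7.18576116e+01,  4.99573950e+00,  7.85359601e+01,  8.95767726e-04,
        9.64644896e+01, -5.90537322e+00]), 'qvel': array([-0.0013607 ,  0.07519006, -0.05853925,  0.02955245,  0.03546674,
        0.04763392]), 'tau': array([ 7.11088087e-04, -3.51739347e+01, -3.13465083e+01,  4.95919005e-05,
        2.78248899e-04, -5.67837233e-06]), 'tcp_pos': array([ 0.22414171, -0.50226033,  0.23133957]), 'orientation': array([ 1.79996118e+02, -4.93262124e-04,  2.40478625e+01]), 'force': array([0.43258887, 0.33555929, 0.07105591]), 'moment': array([ 0.04012232, -0.04297593, -0.02213327]), 'finger_force': 0.0, 'finger_gap': 0.08508373957679399}
```

```bash
python3 - <<'E'
import cv2,numpy as np
a=cv2.imread("pics/top0.png");b=cv2.imread("pics/side0.png")
c=cv2.resize(a[120:320,150:480],(660,400),interpolation=cv2.INTER_CUBIC);cv2.imwrite("pics/topc.png",cv2.resize(a[130:300,270:430],(800,850))[:600] if 0 else c)
cv2.imwrite("pics/sidec.png",cv2.resize(b[130:330,160:460],(780,520),interpolation=cv2.INTER_CUBIC))
E
```

```text
(no output)
```

View pics/topc.png

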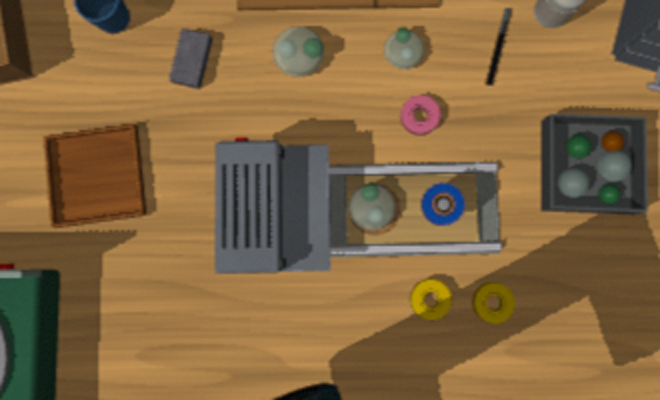

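View pics/sidec.png

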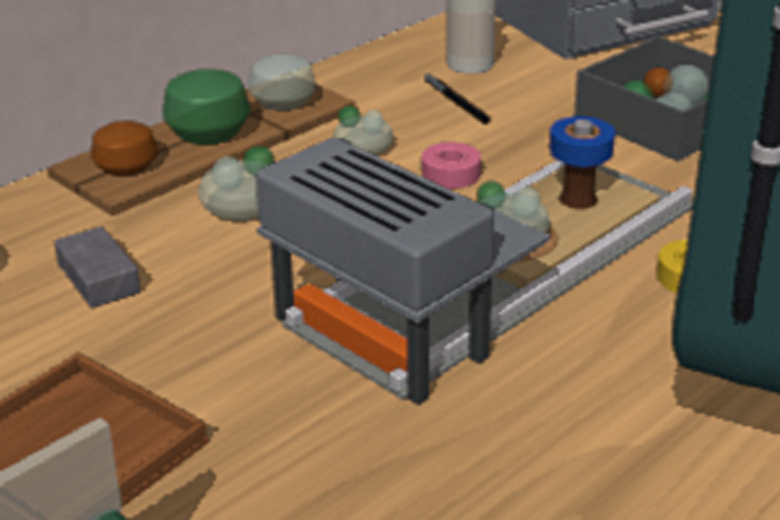

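The wanted tape is the blue ring at top pixel (371,222), on the spindle. The pink ring (360,178) and the two yellow ones (364,269) and (396,271) lie on the bench and are look-alikes. The tray is at (197,207), to the left of the lane. Next I measure heights along the path and refine the tape, glass and lane positions.

```bash
python3 - <<'E'
from h import *
im=cv2.imread("pics/top0.png"); d=np.load("top0.npy"); c=vision.get_calibration("top")
v,u=np.mgrid[:400,:640]; K=np.array(c["mtx"])
P=np.stack([(u-K[0,2])/K[0,0]*d,(v-K[1,2])/K[1,1]*d,d],-1).reshape(-1,3)
X=((P-np.array(c["t"]))@np.array(c["R"])).reshape(400,640,3); ok=d>0
for y0 in np.arange(-.5,.7,.1):
    print(round(y0,1),[round(float(X[ok&(X[...,0]>=x)&(X[...,0]<x+.1)&(X[...,1]>=y0)&(X[...,1]<y0+.1)][:,2].max(initial=0)),3) for x in np.arange(.1,.85,.1)])
hsv=cv2.cvtColor(im,cv2.COLOR_BGR2HSV)
m=ok&cv2.inRange(hsv,(105,120,40),(130,255,255)).astype(bool)&(X[...,2]>.085)&(X[...,2]<.115)&(abs(X[...,0]-.47)<.05)&(abs(X[...,1]+.152)<.05)
q=X[m]; print("tape",m.sum(),q.min(0).round(3),q.max(0).round(3),((q.min(0)+q.max(0))/2).round(3))
# rails: z~0.02, outside board
for s in(-1,1):
    m=ok&(abs(X[...,2]-.02)<.006)&(abs(X[...,0]-.468-s*.063)<.012)&(X[...,1]<0)&(X[...,1]>-.24)
    q=X[m]; print("rail",s,m.sum(),q.mean(0).round(3),np.polyfit(q[:,1],q[:,0],1).round(3),q[:,1].min().round(3))
m=ok&(X[...,2]>.015)&(X[...,2]<.03)&(abs(X[...,0]-.533)<.1)&(abs(X[...,1]-.403)<.1)
q=X[m]; r=cv2.minAreaRect(q[:,:2].astype(np.float32)*1000);print("tray",r)
m=ok&(X[...,2]>.035)&(X[...,2]<.09)&(abs(X[...,0]-.47)<.05)&(abs(X[...,1]+.052)<.05)
q=X[m];print("glass",q.min(0).round(3),q.max(0).round(3))
E
```

```text
-0.5 [0.597, 0.6, 0.007, 0.064, 0.064, 0.189, 0.205, 0.205]
-0.4 [0.589, 0.589, 0.008, 0.065, 0.064, 0.067, 0.176, 0.174]
-0.3 [0.6, 0.561, 0.03, 0.027, 0.026, 0.018, 0.017, 0.012]
-0.2 [0.601, 0.029, 0.03, 0.113, 0.029, 0.031, 0.053, 0.076]
-0.1 [0.651, 0.648, 0.026, 0.085, 0.074, 0.027, 0.048, 0.087]
-0.0 [0.655, 0.655, 0.155, 0.157, 0.158, 0.04, 0.068, 0.088]
0.1 [0.39, 0.008, 0.159, 0.16, 0.159, 0.007, 0.04, 0.067]
0.2 [0.007, 0.007, 0.008, 0.009, 0.008, 0.035, 0.038, 0.008]
0.3 [0.007, 0.007, 0.008, 0.027, 0.026, 0.027, 0.093, 0.096]
0.4 [0.096, 0.107, 0.162, 0.032, 0.028, 0.025, 0.094, 0.092]
0.5 [0.108, 0.127, 0.159, 0.008, 0.007, 0.094, 0.095, 0.095]
0.6 [0.108, 0.127, 0.16, 0.007, 0.008, 0.095, 0.094, 0.096]
tape 221 [ 0.441 -0.184  0.095] [ 0.499 -0.123  0.106] [ 0.47  -0.153  0.1  ]
rail -1 359 [ 0.407 -0.12   0.02 ] [-0.006  0.406] -0.238
rail 1 362 [ 0.53  -0.119  0.02 ] [-0.01   0.529] -0.237
tray ((528.6267700195312, 401.49188232421875), (150.1918487548828, 151.37611389160156), 6.870640277862549)
glass [ 0.433 -0.085  0.042] [ 0.505 -0.012  0.085]
```

```bash
python3 -m creep '[[1,[3.1,4.4,-0.8],8.2],[1,[3.1,4.4,-0.8],8.2],[1,[3.1,4.4,-0.8],8.2],[1,[3.1,4.4,-0.8],8.2],[1,[3.1,4.4,-0.8],8.2],[1,[3.1,4.4,-0.8],8.2],[1,[3.1,4.4,-0.8],8.3],[1,[2.9,4.1,-0.5],8.4]]' 40
python3 - <<'E'
from h import *
im,d=vision.grab_frame("wrist"); c=vision.get_calibration("wrist"); s=telemetry.state(); print(s["tcp_pos"],s["orientation"])
cv2.imwrite("pics/wrist1.png",im)
for n in("tape","handle"):
    for r in spotter.tip_of("wrist",n)[:3]: X=w("wrist",r["position"],c); print(n,round(r["p"],2),X.round(4),px("wrist",X,c))
v,u=np.mgrid[:400,:640]; K=np.array(c["mtx"])
P=np.stack([(u-K[0,2])/K[0,0]*d,(v-K[1,2])/K[1,1]*d,d],-1).reshape(-1,3)
X=((P-np.array(c["t"]))@np.array(c["R"])).reshape(400,640,3)
hsv=cv2.cvtColor(im,cv2.COLOR_BGR2HSV)
m=(d>0)&cv2.inRange(hsv,(105,120,40),(130,255,255)).astype(bool)&(abs(X[...,2]-.1)<.006)
q=X[m]; print(m.sum(),q.min(0).round(3),q.max(0).round(3)); print(cv2.minEnclosingCircle(q[:,:2].astype(np.float32)*1000))
E
```

```text
time_s: 2.1
tcp_pos: [0.4709, -0.1515, 0.1701]
orientation: [180.0, 0.0, 90.3]
force: [0.5, 0.1, 0.2]
finger_gap: 0.0855
finger_force: 0.0
[ 0.47343636 -0.14636958  0.1693697 ] [179.86073559  -0.33325129  90.73947361]
tape 0.97 [ 0.3227 -0.2334  0.0024] [183 261]
tape 0.63 [ 0.3296 -0.1333  0.0011] [180 172]
tape 0.62 [ 0.4764 -0.1483  0.0766] [322 208]
3874 [ 0.441 -0.179  0.094] [ 0.503 -0.116  0.101]
((472.1747131347656, -147.9373016357422), 32.01519012451172)
```

View pics/wrist1.png

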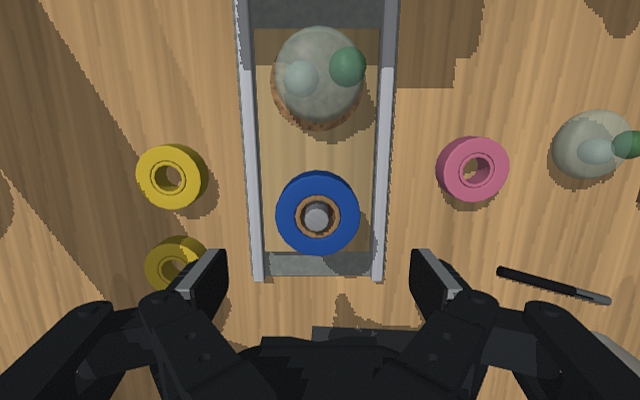

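The wrist picture shows the blue roll on the spindle at (318,212), with its cardboard core visible. The yellow rings (172,176) and (175,265) and the pink ring (473,169) are on the bench. The arm was still settling when I measured, and corrected for that the tape is at (0.470,-0.153), as the top view gave. Now I go down.

```bash
python3 -m creep '[[1,[0,0,0],0],[1,[0,0,-3],0],[1,[0,0,-3],0],[1,[0,0,-2],0],[1,[0,0,-1.2],0],[1,[0,0,-0.8],0],[1,[0,0,0],0],[1,[0,0,0],0]]' 40
python3 - <<'E'
from h import *
im,d=vision.grab_frame("wrist"); cv2.imwrite("pics/wrist2.png",im); s=telemetry.state(); print(s["tcp_pos"],s["force"])
E
```

```text
time_s: 3.25
tcp_pos: [0.4707, -0.1536, 0.0713]
orientation: [179.9, 0.0, 89.9]
force: [0.0, 0.3, 0.4]
finger_gap: 0.0853
finger_force: 0.0
[ 0.47078616 -0.15358321  0.07129686] [-0.35904875  0.29475003 -0.19571302]
```

View pics/wrist2.png

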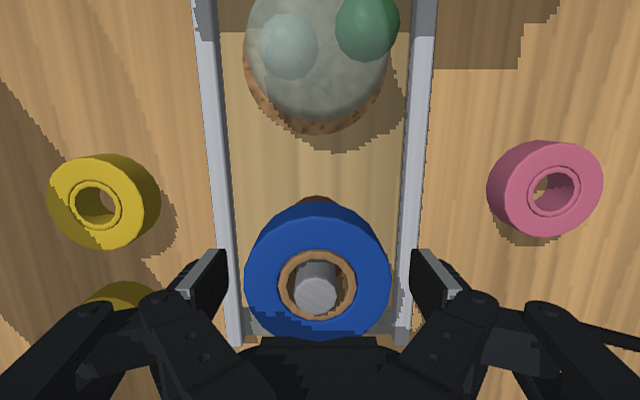

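The tape (318,270) sits centred between the open fingers. I close on it.

```bash
python3 -m creep '[[1,[0,0,-0.3],0],[-1,[0,0,0],0],[-1,[0,0,0],0],[-1,[0,0,0],0],[-1,[0,0,0],0],[-1,[0,0,0],0],[-1,[0,0,0],0],[-1,[0,0,0],0]]' 40
```

```text
time_s: 4.3
tcp_pos: [0.4705, -0.1533, 0.0677]
orientation: [179.9, 0.0, 90.0]
force: [0.9, 0.5, 3.7]
finger_gap: 0.0616
finger_force: 44.0
```

```bash
python3 -m creep '[[-1,[0,0,0.5],0],[-1,[0,0,1],0],[-1,[0,0,1.5],0],[-1,[0,0,2],0],[-1,[0,0,3],0],[-1,[0,0,4],0],[-1,[0,0,4],0],[-1,[0,0,2],0]]' 40
python3 - <<'E'
from h import *
c=vision.get_calibration("side"); im,d=vision.grab_frame("side"); cv2.imwrite("pics/side2.png",cv2.resize(im[80:300,240:480],(720,600) if 0 else (654,600)))
for n in("tape","handle","board","glass"):
    for r in spotter.tip_of("side",n)[:3]: print(n,round(r["p"],2),w("side",r["position"],c).round(3))
E
```

```text
time_s: 5.3
tcp_pos: [0.4709, -0.1536, 0.2515]
orientation: [179.7, 0.1, 90.0]
force: [-1.2, 0.2, -0.3]
finger_gap: 0.0622
finger_force: 43.7
tape 0.89 [ 0.47  -0.154  0.258]
tape 0.88 [ 0.624 -0.131  0.   ]
tape 0.67 [ 0.326 -0.144  0.003]
handle 0.82 [ 0.472 -0.156  0.108]
board 0.84 [ 0.471 -0.115  0.005]
glass 0.72 [ 0.471 -0.051  0.024]
glass 0.67 [ 0.73  -0.107  0.003]
```

View pics/side2.png

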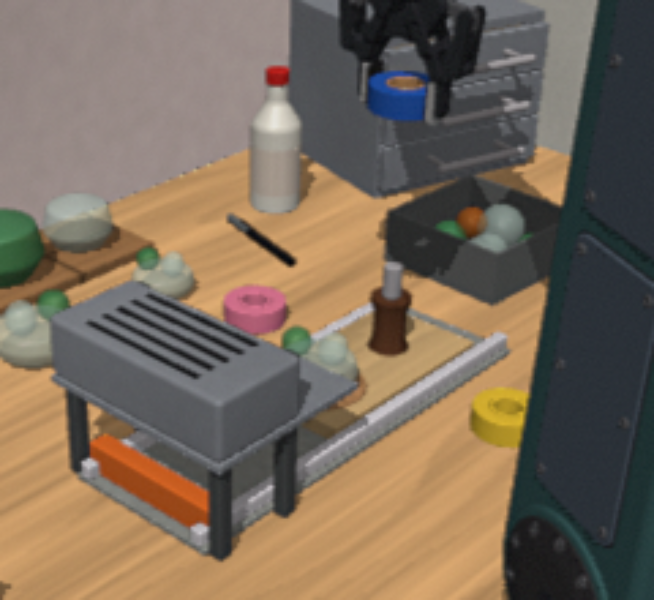

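The roll hangs level in the fingers at (400,95), clear of the spindle. The board and glass have not moved. Next I carry it to the tray.

```bash
python3 -m creep '[[-1,[0.7,3,0],0],[-1,[0.7,5,0],0],[-1,[0.7,6,0],0],[-1,[0.7,6,0],0],[-1,[0.8,6,0],0],[-1,[0.8,6,0],0],[-1,[0.8,6,0],0],[-1,[0.8,6,0],0]]' 40
python3 -m creep '[[-1,[0,5,0],0],[-1,[0,4,-1],0],[-1,[0,2,-3],0],[-1,[0,0.6,-4],0],[-1,[0,0,-4],0],[-1,[0,0,-4],0],[-1,[0,0,-2],0],[-1,[0,0,0],0]]' 40
python3 - <<'E'
from h import *
c=vision.get_calibration("top"); vision.grab_frame("top"); print(telemetry.state()["tcp_pos"])
for n in("tape","tray"):
    for r in spotter.tip_of("top",n)[:3]: print(n,round(r["p"],2),w("top",r["position"],c).round(3))
E
```

```text
time_s: 6.55
tcp_pos: [0.5295, 0.2884, 0.2452]
orientation: [-179.8, 0.1, 90.0]
force: [1.2, -1.3, -0.4]
finger_gap: 0.0622
finger_force: 43.7
time_s: 7.55
tcp_pos: [0.5287, 0.4018, 0.0643]
orientation: [-179.7, 0.2, 89.9]
force: [-0.1, -0.0, 0.1]
finger_gap: 0.0621
finger_force: 43.8
[0.53000838 0.40257444 0.06693176]
tape 0.86 [ 0.327 -0.14  -0.   ]
tape 0.73 [0.525 0.4   0.072]
tape 0.7 [ 0.624 -0.132  0.001]
tray 0.65 [0.532 0.401 0.001]
```

```bash
python3 -m creep '[[-1,[0,0,-2],0],[-1,[0,0,-2],0],[-1,[0,0,-1.2],0],[-1,[0,0,-0.6],0],[-1,[0,0,-0.5],0],[-1,[0,0,0],0],[-1,[0,0,0],0],[-1,[0,0,0],0]]' 40
```

```text
time_s: 8.7
tcp_pos: [0.5305, 0.403, 0.005]
orientation: [179.9, -0.0, 90.0]
force: [-0.5, -0.4, -0.9]
finger_gap: 0.0625
finger_force: 43.8
```

```bash
python3 -m creep '[[-1,[0,0,-0.2],0],[-1,[0,0,-0.2],0],[-1,[0,0,-0.1],0],[-1,[0,0,-0.1],0],[-1,[0,0,0],0],[-1,[0,0,0],0],[-1,[0,0,0],0],[-1,[0,0,0],0]]' 40
```

```text
time_s: 9.7
tcp_pos: [0.5303, 0.4028, 0.0006]
orientation: [180.0, -0.0, 90.0]
force: [-3.5, -2.0, 7.7]
finger_gap: 0.0618
finger_force: 48.3
```

The tape is down on the tray floor (7.7 N), so I release it and rise.

```bash
python3 -m creep '[[0.2,[0,0,0.1],0],[0.5,[0,0,0],0],[0.7,[0,0,0],0],[0.7,[0,0,0],0],[0.7,[0,0,0],0],[0.7,[0,0,0.5],0],[0.7,[0,0,2],0],[0.7,[0,0,3],0]]' 40
python3 -m creep '[[0.7,[0,0,4],0],[0.7,[0,0,5],0],[0,[0,0,6],0],[-1,[0,-2,4],0],[-1,[0,-5,0],0],[-1,[0,-5,0],0],[-1,[0,-5,0],0],[-1,[0,-5,0],0]]' 40
python3 - <<'E'
from h import *
c=vision.get_calibration("side"); print(telemetry.state()["tcp_pos"])
im,d=vision.grab_frame("side"); cv2.imwrite("pics/side3.png",cv2.resize(im[200:400,80:460],(760,400)))
for n in("tape","tray"):
    for r in spotter.tip_of("side",n)[:4]: print(n,round(r["p"],2),w("side",r["position"],c).round(3))
E
```

```text
time_s: 10.7
tcp_pos: [0.5298, 0.4025, 0.0551]
orientation: [-179.9, 0.0, 90.0]
force: [0.7, 0.6, 0.5]
finger_gap: 0.0727
finger_force: 0.0
time_s: 11.7
tcp_pos: [0.5301, 0.1812, 0.2466]
orientation: [179.8, -0.0, 90.0]
force: [1.5, -0.3, -0.2]
finger_gap: -0.0003
finger_force: 0.0
[0.53007307 0.18124023 0.24655093]
tape 0.86 [0.527 0.399 0.006]
tape 0.7 [ 0.325 -0.143  0.003]
tape 0.64 [ 0.317 -0.238 -0.003]
tape 0.61 [ 0.623 -0.13   0.005]
tray 0.39 [0.472 0.016 0.089]
```

View pics/side3.png

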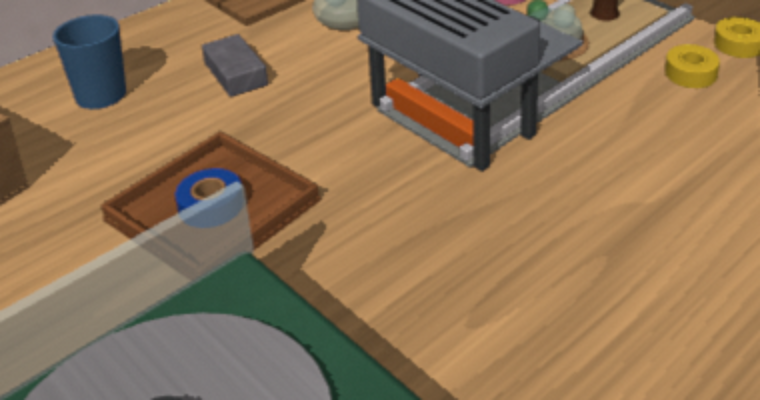

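The tape lies flat in the tray at (210,195), about 4 mm from its centre. Next I move the shut fingers behind the handle.

```bash
python3 -m creep '[[-1,[-0.7,-5.2,0],0],[-1,[-0.8,-5.2,0],0],[-1,[-0.7,-5.2,0],0],[-1,[-0.8,-5.2,0],0],[-1,[-0.7,-5.2,0],0],[-1,[-0.8,-5.2,0],0],[-1,[-0.7,-5.2,0],0],[-1,[-0.8,-5.1,0],0]]' 40
python3 -m creep '[[-1,[0,0,0],0],[-1,[0,0,-4],0],[-1,[0,0,-5],0],[-1,[0,0,-5],0],[-1,[0,0,-3.5],0],[-1,[0,0,-1.5],0],[-1,[0,0,-0.5],0],[-1,[0,0,0],0]]' 40
```

```text
time_s: 12.85
tcp_pos: [0.4709, -0.2329, 0.2457]
orientation: [179.9, 0.0, 90.1]
force: [-0.7, -1.1, 0.0]
finger_gap: 0.0002
finger_force: 0.0
time_s: 13.85
tcp_pos: [0.4714, -0.2324, 0.0509]
orientation: [179.9, 0.1, 90.0]
force: [-0.1, 0.4, 0.2]
finger_gap: -0.0001
finger_force: 0.0
```

```bash
python3 - <<'E'
from h import *
im,d=vision.grab_frame("wrist"); cv2.imwrite("pics/wrist3.png",im); print(telemetry.state()["tcp_pos"])
c=vision.get_calibration("wrist")
for n in("handle","pad","board"):
    for r in spotter.tip_of("wrist",n)[:2]: print(n,round(r["p"],2),w("wrist",r["position"],c).round(3))
E
```

```text
[ 0.47149535 -0.23271068  0.05124173]
handle 0.95 [ 0.47  -0.15   0.115]
board 0.66 [ 0.465 -0.117  0.007]
```

View pics/wrist3.png

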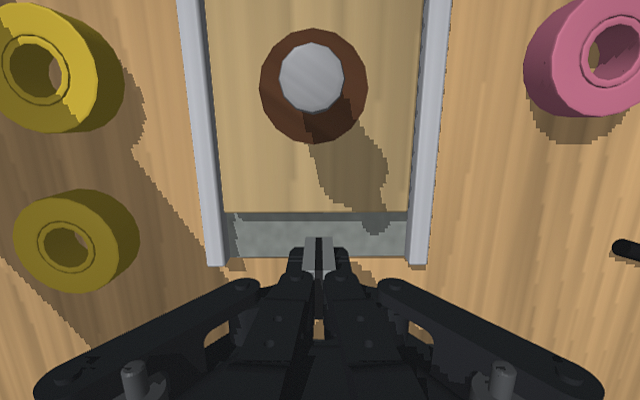

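The handle is at (313,85), straight ahead of the shut fingers at (318,260). I check how far the wrist camera projects before pushing, and approach slowly.

```bash
python3 -c "
from h import *
c=vision.get_calibration('wrist'); print(w('wrist',[0,0,0],c)-telemetry.state()['tcp_pos'])"
python3 -m creep '[[-1,[-0.1,1,0],0],[-1,[0,1.5,0],0],[-1,[0,1,0],0],[-1,[0,0.5,0],0],[-1,[0,0.5,0],0],[-1,[0,0.5,0],0],[-1,[0,0.5,0],0],[-1,[0,0.6,0],0]]' 40
```

```text
[-0.00077181  0.06894041  0.14281813]
time_s: 15.05
tcp_pos: [0.4692, -0.1715, 0.0494]
orientation: [180.0, 0.0, 89.9]
force: [-0.3, -3.5, 0.1]
finger_gap: 0.0003
finger_force: 1.7
```

```bash
python3 -m creep '[[-1,[0,0.6,0],0],[-1,[0,0.8,0],0],[-1,[0,0.8,0],0],[-1,[0,0.8,0],0],[-1,[0,0.8,0],0],[-1,[0,0.8,0],0],[-1,[0,0.8,0],0],[-1,[0,0.8,0],0]]' 40
python3 - <<'E'
from h import *
vision.grab_frame("side"); c=vision.get_calibration("side"); print(telemetry.state()["tcp_pos"])
for n in("handle","board","glass","pad","stop"):
    for r in spotter.tip_of("side",n)[:1]: print(n,round(r["p"],2),w("side",r["position"],c).round(3))
E
```

```text
time_s: 16.05
tcp_pos: [0.4691, -0.1087, 0.0494]
orientation: [180.0, 0.0, 90.0]
force: [-0.3, -3.3, -0.1]
finger_gap: 0.0002
finger_force: 1.8
[ 0.46903887 -0.10751039  0.0492782 ]
handle 0.57 [ 0.472 -0.077  0.11 ]
board 0.92 [ 0.467 -0.039  0.004]
glass 0.92 [0.733 0.065 0.004]
pad 0.84 [0.466 0.025 0.026]
stop 0.86 [0.465 0.145 0.023]
```

```bash
python3 -m creep '[[-1,[0,0.6,0],0],[-1,[0,0.8,0],0],[-1,[0,0.8,0],0],[-1,[0,0.8,0],0],[-1,[0,0.8,0],0],[-1,[0,0.8,0],0],[-1,[0,0.7,0],0],[-1,[0,0.6,0],0]]' 40
python3 -m creep '[[-1,[0,0.4,0],0],[-1,[0,0.4,0],0],[-1,[0,0.3,0],0],[-1,[0,0.3,0],0],[-1,[0,0.3,0],0],[-1,[0,0.2,0],0],[-1,[0,0.2,0],0],[-1,[0,0,0],0]]' 40
```

```text
time_s: 17.35
tcp_pos: [0.4691, -0.0497, 0.0493]
orientation: [-180.0, -0.0, 90.0]
force: [0.1, -3.4, -1.3]
finger_gap: 0.0002
finger_force: 1.5
time_s: 18.35
tcp_pos: [0.4699, -0.0315, 0.05]
orientation: [179.9, 0.3, 89.9]
force: [-0.3, -9.4, -1.7]
finger_gap: 0.0003
finger_force: 4.5
```

```bash
python3 -m creep '[[-1,[0,0.1,0],0],[-1,[0,0.1,0],0],[-1,[0,0.1,0],0],[-1,[0,0,0],0],[-1,[0,0,0],0],[-1,[0,0,0],0],[-1,[0,0,0],0],[-1,[0,0,0],0]]' 40
python3 - <<'E'
from h import *
im,d=vision.grab_frame("side"); c=vision.get_calibration("side"); cv2.imwrite("pics/side4.png",cv2.resize(im[150:310,250:450],(750,600)))
for n in("handle","board","glass","pad","stop","brow"):
    for r in spotter.tip_of("side",n)[:3]: print(n,round(r["p"],2),w("side",r["position"],c).round(3))
E
```

```text
time_s: 19.35
tcp_pos: [0.47, -0.0312, 0.0507]
orientation: [179.9, 0.6, 89.9]
force: [-1.1, -15.6, 1.4]
finger_gap: -0.0001
finger_force: 8.1
handle 0.9 [0.475 0.    0.112]
board 0.69 [0.467 0.101 0.028]
board 0.61 [0.471 0.037 0.008]
board 0.59 [ 0.47  -0.025  0.001]
glass 0.74 [0.733 0.068 0.   ]
glass 0.65 [ 0.734 -0.109  0.002]
glass 0.53 [0.474 0.104 0.025]
pad 0.91 [0.47  0.104 0.027]
pad 0.69 [0.73  0.069 0.002]
pad 0.22 [0.464 0.148 0.022]
stop 0.57 [0.466 0.147 0.024]
brow 0.65 [0.47  0.016 0.09 ]
```

View pics/side4.png

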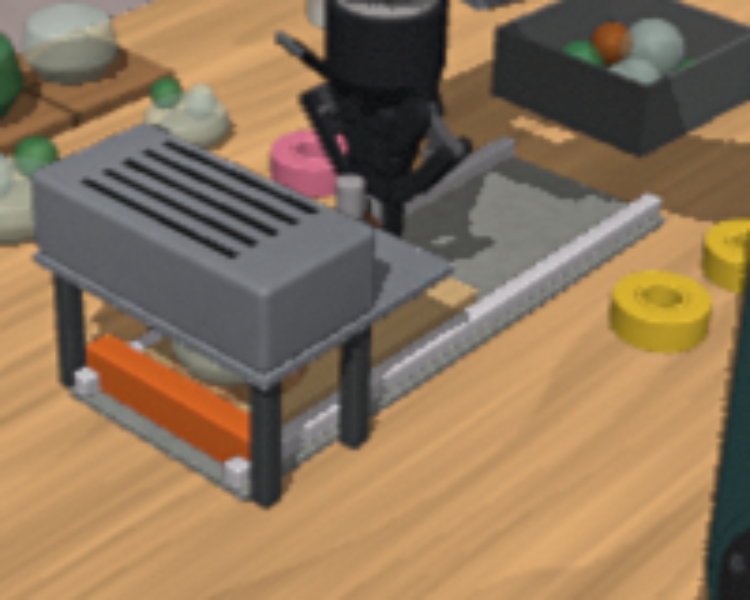

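Pushing harder moved nothing, so the board seems home. The picture shows the spindle (350,190) just before the brow and the board edge under the canopy. I back off and check the tail end.

```bash
python3 -m creep '[[-1,[0,-0.5,0],0],[-1,[0,-1,0],0],[-1,[0,-2,0],0],[-1,[0,-3,1],0],[-1,[0,-4,3],0],[-1,[0,-4,4],0],[-1,[0,-4,4],0],[-1,[0,-4,4],0]]' 40
python3 -m creep '[[-1,[-2,-4,3],0],[-1,[-2,-5,0],0],[-1,[-2,-5,0],0],[-1,[-2,-5,0],0],[-1,[-2,-3,0],0],[-1,[0,0,0],0],[-1,[0,0,0],0],[-1,[0,0,0],0]]' 40
python3 - <<'E'
from h import *
im,d=vision.grab_frame("top"); c=vision.get_calibration("top")
for n in("handle","brow","tape","tray","glass"):
    for r in spotter.tip_of("top",n)[:3]: print(n,round(r["p"],2),w("top",r["position"],c).round(3))
cv2.imwrite("pics/top2.png",cv2.resize(im[170:270,240:400],(800,500),interpolation=cv2.INTER_CUBIC))
print([px("top",[.47,y,z],c) for y,z in((-.064,.022),(.003,.108),(-.07,.022))])
vision.grab_frame("side"); c=vision.get_calibration("side")
for n in("handle","board","glass","pad","stop","brow"):
    for r in spotter.tip_of("side",n)[:3]: print(n,round(r["p"],2),w("side",r["position"],c).round(3))
E
```

```text
time_s: 20.7
tcp_pos: [0.4693, -0.2519, 0.2108]
orientation: [179.9, -0.1, 90.0]
force: [1.2, -0.3, 0.1]
finger_gap: 0.0002
finger_force: 0.0
time_s: 21.7
tcp_pos: [0.3701, -0.4701, 0.2396]
orientation: [180.0, -0.0, 90.1]
force: [-0.7, 0.2, 0.5]
finger_gap: -0.0001
finger_force: 0.0
handle 0.71 [0.471 0.003 0.109]
brow 0.84 [0.47  0.018 0.091]
brow 0.37 [ 0.465 -0.023  0.002]
tape 0.86 [ 0.328 -0.142 -0.002]
tape 0.84 [ 0.316 -0.239 -0.002]
tape 0.63 [0.526 0.398 0.003]
tray 0.78 [0.532 0.401 0.003]
glass 0.68 [0.73  0.062 0.004]
glass 0.57 [ 0.733 -0.106 -0.001]
[array([340, 224]), array([319, 222]), array([342, 224])]
handle 0.85 [ 0.473 -0.001  0.109]
board 0.67 [0.476 0.038 0.004]
board 0.5 [0.47  0.101 0.025]
glass 0.68 [0.733 0.065 0.   ]
glass 0.5 [ 0.735 -0.109  0.   ]
glass 0.39 [0.468 0.104 0.024]
pad 0.66 [0.467 0.103 0.028]
stop 0.9 [0.466 0.149 0.02 ]
stop 0.36 [0.733 0.065 0.004]
brow 0.75 [0.47  0.018 0.093]
```

View pics/top2.png

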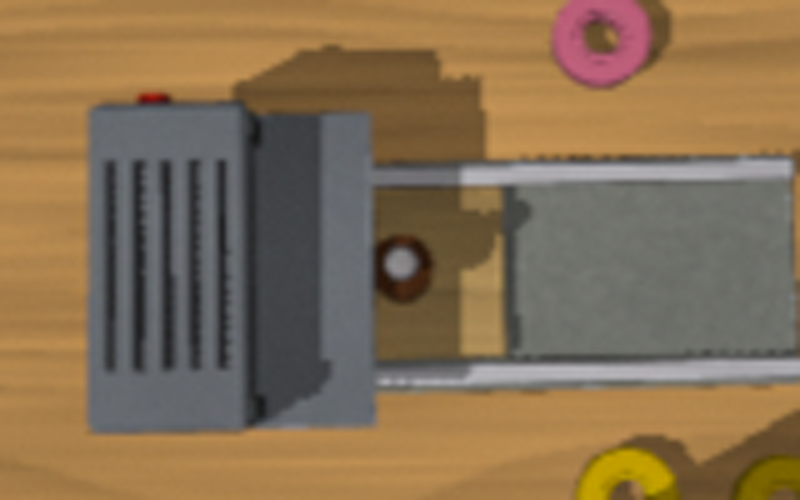

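The handle, board and pad positions and the tail edge (505,270) all match the board being home. The glass sits on its pad (0.104 against 0.103), the tape is in the tray, and the arm is clear. I hand in the job.

```bash
python3 -c "
from station import job_done; print(job_done())"
```

```text
the job is handed in; nothing more can be done
None
```

I handed the job in at about 22 s of the 64 s, but no verdict came back: the tape lies flat in the tray, the board was pushed until it stopped hard against the end stop, and the glass measured centred on its cork pad.

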